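# Present the heavier of two sample bottles

## Task

First clear the double-ring place on the white board: slide the little steel pot across the board into the middle of the single ring without lifting or tipping it, and let go of it. Then find the heavier of the two look-alike sample bottles in the steel tray by feel: lift the left-hand one (as seen from the robot) clear and set it gently back upright in the tray, then lift the right-hand one clear. Finish while holding the heavier bottle still and upright about 10 cm above the double ring, with the lighter one left standing in the tray, the pot still on the single ring and the other things on the bench undisturbed; do not put the bottle down or let go of it.

Things in the scene. Friction and masses are not known exactly. Their poses are not given: they have to be found in the camera images.
- board: fixed white board on the worktop, 130 (x) x 270 (y) x 6 mm, flat and without rim; origin at the centre of its underside, its top 6 mm higher. Two flush ring marks 140 mm apart along its y axis. It may stand on the left or on the right of the robot, the tray on the other side; its yaw is within 0.3 rad of straight
- mark_double: place marked with two concentric dark rings (diameters 72 and 88 mm) on the board; flush, no height. Origin at the rings' centre on the board's top face. May be the left or the right place
- mark_single: place marked with one dark ring (diameter 72 mm) on the board; flush, no height. Origin at the ring's centre on the board's top face
- pot: small empty round stainless steel pot, open at the top, straight sides 52 mm in diameter, 38 mm high, wall 3 mm, about 0.2 kg, rigid; stands on the double ring at the start. Origin at the centre of its underside, z up. Can be gripped across its diameter (at about mid height or above) or pushed
- tray: fixed steel tray, 130 (x) x 240 (y) mm, walls 12 mm high and 4 mm thick, floor 4 mm thick; origin at the centre of its underside. Its yaw is within 0.3 rad of straight
- bottle_a: the left-hand (larger y) of two look-alike closed round white sample bottles, upright in the tray about 125 mm apart: body 47 mm diameter and 80 mm high, then a 40 mm screw cap up to 100 mm (the cap is not solid to touch: grip the body, 45 to 60 mm above its underside). Origin at the centre of the underside, z up
- bottle_b: the right-hand (smaller y) one of the two, same shape, size and origin. One of the two bottles, either one (it changes), holds a metal specimen and weighs 0.39 to 0.48 kg in all; the other holds a plastic one and weighs 0.11 to 0.14 kg. The specimen may shift a millimetre inside
- flask: bystander: empty conical glass flask, 65 mm diameter, 108 mm high, behind the work; origin at the centre of its underside
- square_bottle: bystander: square white bottle with screw cap, 69 x 69 x 116 mm, behind the work; origin at the centre of its underside
- marker: bystander: marker pen lying behind the work, 136 mm long (along its y axis), 17 mm thick; origin in the middle of its underside

How it is judged:
On the way, in this order (a step that is already met when the one before it is completed fails the run):
1. the pot stands released on the single ring (horizontal distance between pot and mark_single below 0.015 m and angle between pot's own z axis and vertical below 0.1 rad and contact force between pot and board above 0.2 N and contact force between pot and the fingers below 0.1 N), for 0.2 s.
2. the left-hand bottle is lifted clear of the tray (z of bottle_a in the frame of tray above 0.03 m and contact force between bottle_a and tray below 0.05 N and contact force between bottle_a and the fingers above 1 N), for 0.3 s.
3. the left-hand bottle stands released in the tray again (contact force between bottle_a and tray above 0.4 N and angle between bottle_a's own z axis and vertical below 0.1 rad and contact force between bottle_a and the fingers below 0.1 N), for 0.2 s.
4. the right-hand bottle is lifted clear of the tray (z of bottle_b in the frame of tray above 0.03 m and contact force between bottle_b and tray below 0.05 N and contact force between bottle_b and the fingers above 1 N), for 0.3 s.
At the end, for the whole second after the job is handed in: Heavier bottle gripped, still, upright within 0.2 rad, centred within 30 mm over the double ring, underside 50 to 170 mm above the board, touching nothing else; lighter one (under 2.5 N on the tray) upright, released in the tray; pot upright, released, within 15 mm of the single ring's centre (all of step 1 and ((contact force between bottle_b and tray between 0.4 and 2.5 N and angle between bottle_b's own z axis and vertical below 0.1 rad and contact force between bottle_b and the fingers below 0.1 N and horizontal distance between bottle_a and mark_double below 0.03 m and z of bottle_a in the frame of mark_double between 0.05 and 0.17 m and angle between bottle_a's own z axis and vertical below 0.2 rad and contact force between bottle_a and the fingers above 1 N and linear speed of bottle_a below 0.03 m/s and contact force between bottle_a and tray below 0.05 N and contact force between bottle_a and board below 0.05 N and contact force between bottle_a and pot below 0.05 N and contact force between bottle_a and bottle_b below 0.05 N) or (contact force between bottle_a and tray between 0.4 and 2.5 N and angle between bottle_a's own z axis and vertical below 0.1 rad and contact force between bottle_a and the fingers below 0.1 N and horizontal distance between bottle_b and mark_double below 0.03 m and z of bottle_b in the frame of mark_double between 0.05 and 0.17 m and angle between bottle_b's own z axis and vertical below 0.2 rad and contact force between bottle_b and the fingers above 1 N and linear speed of bottle_b below 0.03 m/s and contact force between bottle_b and tray below 0.05 N and contact force between bottle_b and board below 0.05 N and contact force between bottle_b and pot below 0.05 N and contact force between bottle_b and bottle_a below 0.05 N))); the arm keeps its last pose, push and grip.
It fails at once if the pot is lifted more than 6 mm off the board (z of pot in the frame of board above 0.012 m).
It fails at once if the pot is tipped (angle between pot's own z axis and vertical above 0.25 rad).
It fails at once if a bottle is tipped over (angle between any of bottle_a, bottle_b's own z axis and vertical above 0.6 rad).
It fails at once if a bottle is dropped or slammed into the tray (over 45 N) (contact force between any of bottle_a, bottle_b and tray above 45 N).
It fails at once if a bystander is moved more than 25 mm (distance of any of flask, square_bottle, marker from where it was at the start of the episode above 0.025 m).
It also fails if it takes over 72 s, if anything falls off the work surface, if the arm or the gripper's body presses on something with over 40 N, if the wrist force passes 120 N, or if a joint passes its speed limit or range.

## Robot

A 7-joint arm with a two-finger parallel gripper is mounted at the origin on a cart in front of the work surface, level with it; the furniture and walls round the work are solid. World frame = base frame: x ahead of the robot, y to its left, z up, the work surface at z = 0. Lengths are in m, angles in rad, forces in N, time in s.
With the tool pointing down it reaches from about 0.425 to 0.925 m from the base axis. Payload 6.8 kg.
Tool frame: the origin (TCP) lies midway between the tips of the shut fingers; the grasp point (between the pads) lies bot.grip_point_offset behind it (bot.grip_point_offset is the distance from the TCP to the grasp point, in m); z points along the fingers, y is the line along which they close (so a half turn about z gives the same grasp; the last joint's range is limited). The gripper opens to 85 mm and grips with 20 to 120 N. Pads are 22 mm wide; open, the fingers measure 114 mm over their backs; the gripper's body (76 mm by 85 mm) begins 54 mm behind the grasp point. The pads swing forward as they close: fully open they stand 13 mm farther back than shut.
Start: joints at [1.099, 0.477, 0.022, 1.555, -0.011, 1.109, -0.083], TCP at [0.24, -0.631, 0.209] pointing down, gripper open.
Joint ranges: [-2.96, 2.96], [-0.34, 2.1], [-1.41, 1.46], [0.24, 2.44], [-1.37, 4.51], [0.17, 1.92], [-2.96, 2.96]. Speed limits (rad/s): [2.39, 2.39, 3.14, 3.14, 3.14, 3.14, 3.14].

## Interface

Orientations are given as a unit quaternion [w, x, y, z].
In Python, from station import get_obs, cams, job, bot gives the robot as it stands.
- The arm moves only by the tool arm_command, never from a script. Its argument "rows" is a list that holds one entry, the list of rows, each a list of 5 numbers: the finger opening in mm, from 0 to 85.4, then the shift along the world's x, y, z in units of 60 mm (1.0 is 60 mm), then the turn about the world's z in units of 0.08 rad (1.0 is 0.08 rad). In form: [[[grip, x, y, z, turn], ...]]. A call has exactly 10 rows; each row shifts and turns the commanded pose from where the row before left it; what a row does not reach is not made up. A row lasts 1/8 s, in which the tool goes at most 62.5 mm and 10.7 degrees, less where a joint would pass 70% of its speed; a pose out of reach is approached as far as the arm can. A call with a number of a shift or a turn outside -1 to 1 is refused whole. A call with a gripper value outside its range is refused whole. The fingers move at their own pace and stop on an object; "newtons" is the grip in N (left out, the last holds). Time passes only in rows, so rows that do not move let the fingers close, or fill a call up. It gives the time, the measured TCP pose, the force, the opening and the grip force at its end, in the units of the state.
- get_obs(): the state, without advancing time (a new reading comes with each control period).
- cams.read_camera(name): name is "scene" or "side" or "wrist"; returns the picture (420x560x3 uint8, red, green, blue); there is no depth.
- cams.camera_params(name): a dict with "K" (3x3 intrinsics, pixels), "k1" (the pictures are not rectified: a ray, as slopes to the right and down, at radius r is drawn at 1 + k1 r^2 times it, then the intrinsics apply), "extrinsics" (4x4, takes a point from camera to world coordinates). Camera axes: x right, y down, z forward; pixel columns grow to the right and rows downward; lengths in m; the calibration is good to about 2 mm. A picture is of the moment at which its call begins: read the wrist's pose just before it. camera_params takes no time and is no camera call; for the wrist camera it gives the pose at the moment of the call.
- job.hand_in(): hands the job in; it is judged then, once.
The state is a dict: "t": time; "q": joint angles; "joint_vel": joint speeds; "joint_torque": joint torques, N m; "eef_pos": TCP position; "tool_rot": TCP orientation; "contact_force": force on the tool from outside, world axes, zero at the start; "torque": the same for the moment, N m; "gripper_width": opening from 0.0 (shut) to 1.0 (fully open); "grasp_force": force on a finger pad.
Only numpy, scipy, OpenCV 4.12 (cv2) and the standard library are available. Lean on these libraries where they do the work, as an engineer would, in place of code of your own. Each camera call takes 0.05 s, during which the arm holds its last target. There are 200 camera calls.

## Working session

There is one attempt and no reset: what is moved stays moved. The work goes in short steps, Python scripts to look and compute and a tool call to move; the robot and the scene stay as the last step left them, time stands still between calls to the robot, and variables do not carry over. Pictures are saved under pics/ and viewed, at most 10 in all, crops included, and the job is handed in when it is done.

Besides the shell and the picture viewer there is one more tool, called after ">>>" by a JSON object that holds its "method" and its "body". arm_command: Moves the arm, as the interface text tells. Its arguments: {"type":"object","properties":{"rows":{"type":"array"},"newtons":{"type":"number"}},"required":["rows"]}

```bash
mkdir -p pics; ls; python3 - <<'E'
from station import get_obs,cams,job,bot
import cv2,numpy as np
o=get_obs();print({k:np.round(v,3) if not isinstance(v,dict) else v for k,v in o.items()}, bot.grip_point_offset)
for n in("scene","side"):
    p=cams.camera_params(n);print(n,np.round(p["K"],2).tolist(),p["k1"],np.round(p["extrinsics"],4).tolist())
    cv2.imwrite(f"pics/{n}0.png",cams.read_camera(n)[:,:,::-1])
E
```

```text
pics
{'t': np.float64(0.0), 'q': array([ 1.099,  0.478,  0.022,  1.556, -0.011,  1.109, -0.083]), 'joint_vel': array([-0.002, -0.   ,  0.001, -0.001,  0.001, -0.   ,  0.001]), 'joint_torque': array([ 0.0000e+00, -5.9645e+01,  1.6080e+00, -2.8120e+01,  1.2000e-02,
        9.0000e-03,  0.0000e+00]), 'eef_pos': array([ 0.24 , -0.63 ,  0.208]), 'tool_rot': array([-0.001,  0.983,  0.181, -0.   ]), 'contact_force': array([ 0.022, -0.255,  0.137]), 'torque': array([-0.014, -0.007,  0.019]), 'grasp_force': np.float64(0.0), 'gripper_width': np.float64(1.001)} 0.0187
scene [[464.98, 0.0, 276.11], [0.0, 464.98, 206.4], [0.0, 0.0, 1.0]] 0.01687896630172065 [[-0.8562, -0.2889, 0.4283, 0.078], [-0.5164, 0.5017, -0.6939, 0.8923], [-0.0145, -0.8154, -0.5788, 0.7922], [0.0, 0.0, 0.0, 1.0]]
side [[379.59, 0.0, 277.08], [0.0, 379.59, 211.77], [0.0, 0.0, 1.0]] -0.0492613578804118 [[0.8883, -0.2947, 0.3523, 0.2836], [-0.4588, -0.6057, 0.6501, -0.5829], [0.0218, -0.7391, -0.6733, 0.6393], [0.0, 0.0, 0.0, 1.0]]
```

View pics/scene0.png

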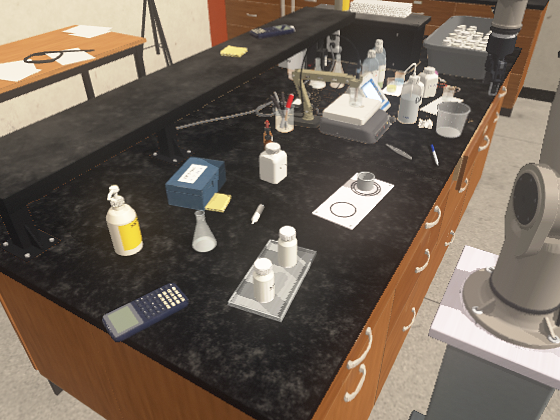

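View pics/side0.png

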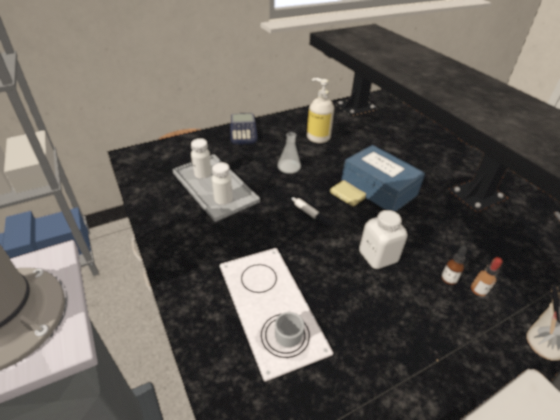

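The board is on the right (side view: single ring about (259,278), pot on the double ring about (288,332)). The tray is on the left, with its two bottles near (201,160) and (221,187). I'll enlarge the crops for accurate pixels.

```bash
cat > h.py <<'E'
import numpy as np,cv2
from station import get_obs,cams,job,bot
def rays(p,uv):
    uv=np.atleast_2d(np.float64(uv));K=p["K"];d=(uv-[K[0][2],K[1][2]])/[K[0][0],K[1][1]]
    s=d.copy()
    for _ in range(20): s=d/(1+p["k1"]*(s**2).sum(1,keepdims=True))
    E=np.array(p["extrinsics"]);return E[:3,3],np.c_[s,np.ones(len(s))]@E[:3,:3].T
def onz(p,uv,z):
    c,r=rays(p,uv);return (c+r*((z-c[2])/r[:,2:]))[:,:2]
def proj(p,X):
    E=np.array(p["extrinsics"]);q=(np.atleast_2d(X)-E[:3,3])@E[:3,:3];s=q[:,:2]/q[:,2:]
    s=s*(1+p["k1"]*(s**2).sum(1,keepdims=True));K=p["K"];return s*[K[0][0],K[1][1]]+[K[0][2],K[1][2]]
E
python3 - <<'E'
import cv2,numpy as np
s=cv2.imread("pics/side0.png");c=cv2.imread("pics/scene0.png")
f=lambda i,x,y:cv2.resize(i[y:y+75*2,x:x+100*2-60],None,fx=2.8,fy=2,interpolation=3)
def g(i,x,y,w,h):return cv2.resize(i[y:y+h,x:x+w],(400,300),interpolation=3)
m=np.vstack([np.hstack([g(s,165,130,100,90),g(s,210,245,130,130)]),np.hstack([g(c,225,220,100,100),g(c,305,165,100,75)])])
cv2.imwrite("pics/m.png",m)
E
```

```text
(no output)
```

View pics/m.png

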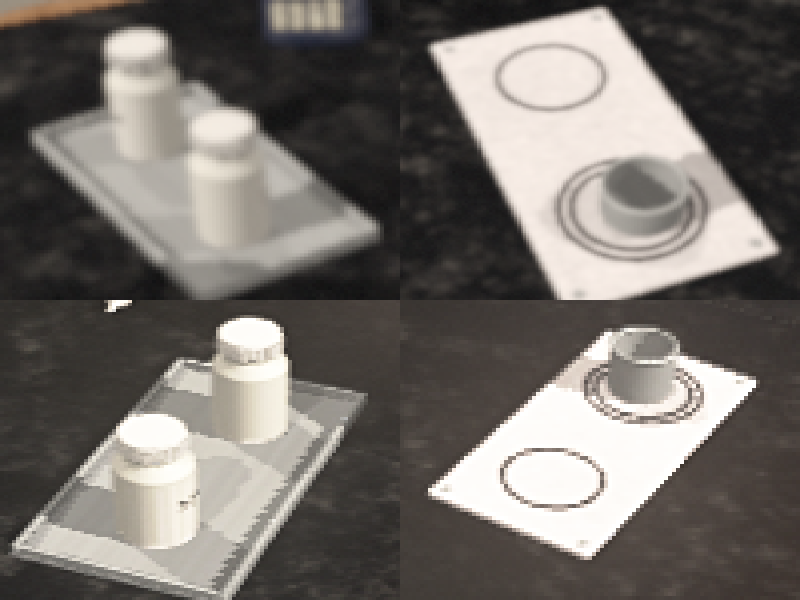

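In the zoomed crops the bottle cap tops, ring ellipses and pot rim are all clear. I'll triangulate them from these pixels.

```bash
python3 - <<'E'
from h import *
S=cams.camera_params("side");C=cams.camera_params("scene")
g=lambda x,y,w,h,u,v:(x+u*w/400,y+v*h/300)
T=lambda u,v:g(165,130,100,90,u,v);B=lambda u,v:g(210,245,130,130,u-400,v)
t=lambda u,v:g(225,220,100,100,u,v-300);b=lambda u,v:g(305,165,100,75,u-400,v-300)
for n,a,c,z in [("capA",T(136,42),t(152,433),.104),("capB",T(222,123),t(249,332),.104),("single",B(552,77),b(553,478),.006),("double",B(632,209),b(644,395),.006),("pot",B(645,181),b(645,345),.044),
 ("bc_far_left",B(606,8),b(431,491),.006),("bc_near_left",B(430,45),b(590,557),.006),("bc_far_right",B(778,250),b(605,333),.006)]:
    print(n,onz(S,a,z).round(4),onz(C,c,z).round(4))
print(onz(S,[T(32,133),T(380,230),T(190,83)],.012).round(3).tolist(),onz(C,[t(15,548),t(365,395),t(232,597),t(180,360)],.012).round(3).tolist())
for n,u in[("flask",(204,248)),("sq",(273,180)),("marker",(257,214))]:print(n,onz(C,u,0))
E
```

```text
capA [[0.5034 0.2612]] [[0.4996 0.2679]]
capB [[0.515  0.1354]] [[0.5128 0.1394]]
single [[ 0.4876 -0.1379]] [[ 0.4841 -0.1337]]
double [[ 0.4741 -0.2775]] [[ 0.4691 -0.2682]]
pot [[ 0.4805 -0.2783]] [[ 0.4759 -0.2773]]
bc_far_left [[ 0.5587 -0.0798]] [[ 0.5528 -0.0758]]
bc_near_left [[ 0.4273 -0.0668]] [[ 0.4242 -0.0621]]
bc_far_right [[ 0.5329 -0.3461]] [[ 0.531  -0.3379]]
[[0.431, 0.303], [0.595, 0.085], [0.555, 0.325]] [[0.555, 0.33], [0.464, 0.076], [0.426, 0.309], [0.59, 0.096]]
flask [[0.7308835  0.19816505]]
sq [[ 0.74830654 -0.17755988]]
marker [[0.69248532 0.00229892]]
```

>>> {"method": "arm_command", "body": {"rows": [[[85, 0.5, 0.73, 0, -0.72], [85, 0.5, 0.73, 0, -0.72], [85, 0.5, 0.73, 0, -0.72], [85, 0.5, 0.73, 0, -0.72], [85, 0.5, 0.73, 0, -0.72], [85, 0.5, 0.73, 0, -0.72], [85, 0.5, 0.73, 0, -0.72], [85, 0.5, 0.73, 0, -0.72], [85, 0, 0, 0, 0], [85, 0, 0, 0, 0]]], "newtons": 20}}

```text
t: 1.35
eef_pos: [0.4797, -0.2807, 0.2091]
tool_rot: [0.0, 0.999, -0.048, -0.0]
contact_force: [-0.2, -0.3, -0.2]
gripper_width: 0.998
grasp_force: 0.0
```

```bash
python3 - <<'E'
from h import *
p=cams.camera_params("wrist");im=cams.read_camera("wrist");cv2.imwrite("pics/w1.png",im[:,:,::-1])
o=get_obs();print(o["eef_pos"],o["tool_rot"],o["q"].round(2))
print(proj(p,[[.478,-.278,.044],[.486,-.136,.006],[.472,-.275,.006]]))
E
```

```text
[ 0.47923899 -0.28156951  0.20911835] [ 2.20628581e-04  9.98790841e-01 -4.91588430e-02 -4.63470784e-04] [ 0.47  0.28 -0.06  1.84  0.02  1.02 -1.27]
[[273.57861409 188.45007791]
 [159.1100965  186.38335059]
 [271.91480785 186.69232855]]
```

View pics/w1.png

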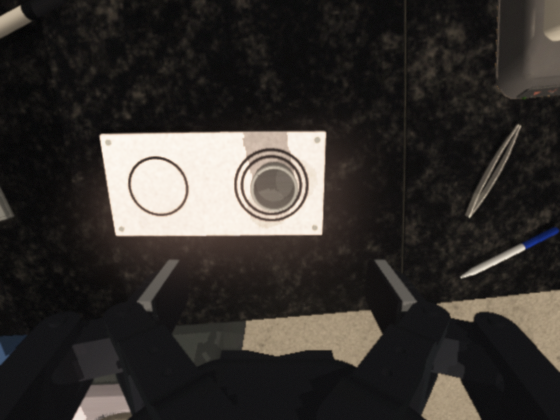

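The pot rim is at (275,187), the double ring at (272,186) and the single ring at (158,186). All are within about 1 px of the estimates, so I'll descend.

>>> {"method": "arm_command", "body": {"rows": [[[85, 0, 0.03, -0.8, 0], [85, 0, 0, -0.8, 0], [85, 0, 0, -0.8, 0], [85, 0, 0, -0.5, 0], [85, 0, 0, -0.35, 0], [85, 0, 0, 0, 0], [40, 0, 0, 0, 0], [40, 0, 0, 0, 0], [40, 0, 0, 0, 0], [40, 0, 0, 0, 0]]], "newtons": 20}}

```text
t: 2.65
eef_pos: [0.4809, -0.2792, 0.0159]
tool_rot: [0.001, 0.999, -0.049, 0.001]
contact_force: [-1.7, 0.1, 5.0]
gripper_width: 0.586
grasp_force: 20.0
```

>>> {"method": "arm_command", "body": {"rows": [[[40, 0, 0.15, 0, 0], [40, 0.01, 0.28, 0, 0], [40, 0.02, 0.3, 0, 0], [40, 0.02, 0.3, 0, 0], [40, 0.02, 0.3, 0, 0], [40, 0.02, 0.3, 0, 0], [40, 0.01, 0.3, 0, 0], [40, 0, 0.3, 0, 0], [40, 0, 0.15, 0, 0], [40, 0, 0, 0, 0]]]}}

```text
t: 3.9
eef_pos: [0.4878, -0.1356, 0.0158]
tool_rot: [0.0, 0.999, -0.048, 0.002]
contact_force: [0.2, -1.1, 9.3]
gripper_width: 0.582
grasp_force: 21.1
```

```bash
python3 - <<'E'
from h import *
p=cams.camera_params("side");im=cams.read_camera("side");s=im[240:390,180:380,::-1]
cv2.imwrite("pics/s2.png",cv2.resize(s,None,fx=4,fy=4,interpolation=3))
o=get_obs();print(o["eef_pos"],o["contact_force"],o["gripper_width"])
E
```

```text
[ 0.48775453 -0.1356418   0.01582968] [-0.25872245 -2.54351934  9.84765977] 0.575315506611925
```

View pics/s2.png

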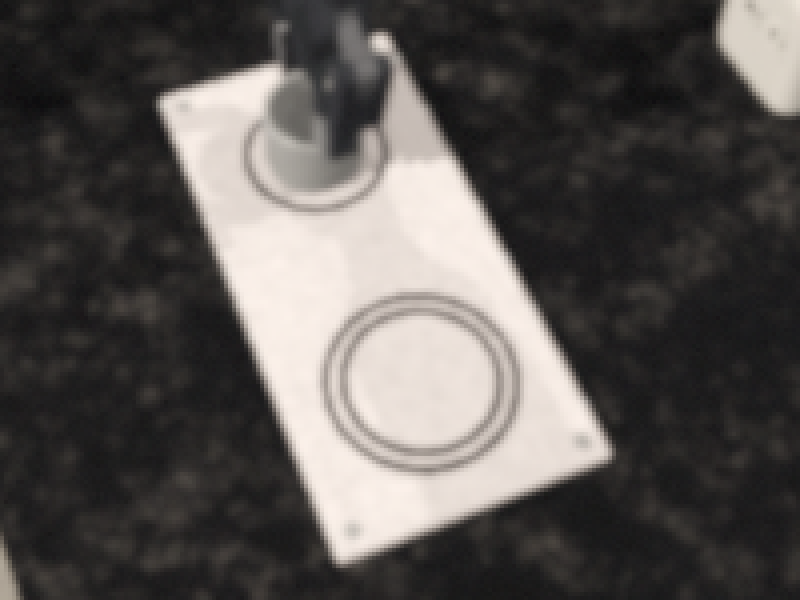

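The pot stands inside the single ring (ring centre about (315,155) in the crop) and is centred well. Next I'll release and rise.

>>> {"method": "arm_command", "body": {"rows": [[[85, 0, 0, 0, 0], [85, 0, 0, 0, 0], [85, 0, 0, 0, 0], [85, 0, 0, 0, 0], [85, 0, 0, 0.3, 0], [85, 0, 0, 0.6, 0], [85, 0, 0, 0.8, 0], [85, 0, 0, 0.8, 0], [85, 0, 0, 0.8, 0], [85, 0, 0, 0, 0]]]}}

```text
t: 5.2
eef_pos: [0.4887, -0.1363, 0.2162]
tool_rot: [0.0, 0.999, -0.049, 0.004]
contact_force: [0.3, 0.2, -0.4]
gripper_width: 0.996
grasp_force: 0.0
```

>>> {"method": "arm_command", "body": {"rows": [[[85, 0, 0.7, 0, 0], [85, 0, 0.8, 0, 0], [85, 0, 0.8, 0, 0], [85, 0, 0.8, 0, 0], [85, 0, 0.8, 0, 0], [85, 0, 0.6, 0, 0], [85, 0, 0, 0, 0], [85, 0, 0, 0, 0], [85, 0, 0, 0, 0], [85, 0, 0, 0, 0]]]}}

```text
t: 6.45
eef_pos: [0.4863, 0.1331, 0.2123]
tool_rot: [0.0, 0.999, -0.049, -0.0]
contact_force: [-0.3, -0.1, 0.4]
gripper_width: 0.994
grasp_force: 0.0
```

```bash
python3 - <<'E'
from h import *
p=cams.camera_params("wrist");im=cams.read_camera("wrist");cv2.imwrite("pics/w3.png",im[:,:,::-1])
o=get_obs();print(o["eef_pos"],o["tool_rot"],o["contact_force"])
print(proj(p,[[.501,.264,.104],[.514,.137,.104],[.486,-.136,.044],[.486,-.136,.006]]))
E
```

```text
[0.48629911 0.13330877 0.21237614] [ 8.91475343e-05  9.98786284e-01 -4.92539303e-02  2.14187556e-05] [ 0.04133373 -0.02431845 -0.0215053 ]
[[134.44688058 198.16047059]
 [268.37268121 170.65407971]
 [514.14923625 164.14836339]
 [491.86263869 159.71708009]]
```

View pics/w3.png

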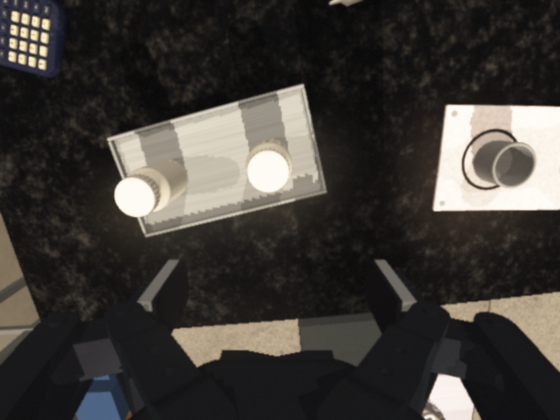

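The wrist view shows cap A at (137,196) and cap B at (268,171). The pot stands on its ring, with its rim at (514,163). I'll go to A at about (0.503, 0.261).

>>> {"method": "arm_command", "body": {"rows": [[[85, 0.07, 0.53, 0, 0], [85, 0.07, 0.53, 0, 0], [85, 0.07, 0.53, 0, 0], [85, 0.07, 0.53, 0, 0], [85, 0, 0, -0.6, 0], [85, 0, 0, -0.8, 0], [85, 0, 0, -0.8, 0], [85, 0, 0, -0.5, 0], [85, 0, 0, -0.17, 0], [85, 0, 0, 0, 0]]], "newtons": 40}}

```text
t: 7.75
eef_pos: [0.5032, 0.2613, 0.0403]
tool_rot: [0.0, 0.999, -0.049, -0.0]
contact_force: [-0.2, -0.1, 0.8]
gripper_width: 0.994
grasp_force: 0.0
```

>>> {"method": "arm_command", "body": {"rows": [[[40, 0, 0, 0, 0], [40, 0, 0, 0, 0], [40, 0, 0, 0, 0], [40, 0, 0, 0, 0], [40, 0, 0, 0, 0], [40, 0, 0, 0, 0], [40, 0, 0, 0, 0], [40, 0, 0, 0, 0], [40, 0, 0, 0, 0], [40, 0, 0, 0, 0]]], "newtons": 40}}

```text
t: 9.0
eef_pos: [0.5047, 0.2642, 0.0425]
tool_rot: [-0.002, 0.999, -0.048, 0.002]
contact_force: [-0.3, 3.9, 7.4]
gripper_width: 0.522
grasp_force: 46.5
```

>>> {"method": "arm_command", "body": {"rows": [[[40, 0, 0, 0.1, 0], [40, 0, 0, 0.2, 0], [40, 0, 0, 0.25, 0], [40, 0, 0, 0.25, 0], [40, 0, 0, 0.2, 0], [40, 0, 0, 0, 0], [40, 0, 0, 0, 0], [40, 0, 0, 0, 0], [40, 0, 0, 0, 0], [40, 0, 0, 0, 0]]]}}

```text
t: 10.25
eef_pos: [0.5029, 0.2613, 0.0999]
tool_rot: [0.0, 0.999, -0.048, -0.0]
contact_force: [0.6, 0.1, -2.2]
gripper_width: 0.521
grasp_force: 46.3
```

```bash
python3 - <<'E'
from h import *
f=[]
for _ in range(3):
    im=cams.read_camera("side");f.append(get_obs()["contact_force"])
cv2.imwrite("pics/s4.png",cv2.resize(im[80:260,100:340,::-1],None,fx=3,fy=3,interpolation=3))
o=get_obs();print(np.round(f,2),o["eef_pos"],o["gripper_width"],o["torque"])
E
```

```text
[[ 0.21 -0.92 -1.1 ]
 [-0.02  0.45 -1.07]
 [-0.37  0.18 -1.47]] [0.50297495 0.2613577  0.10012063] 0.5212050921708389 [-0.04261831  0.00863017 -0.01777379]
```

View pics/s4.png

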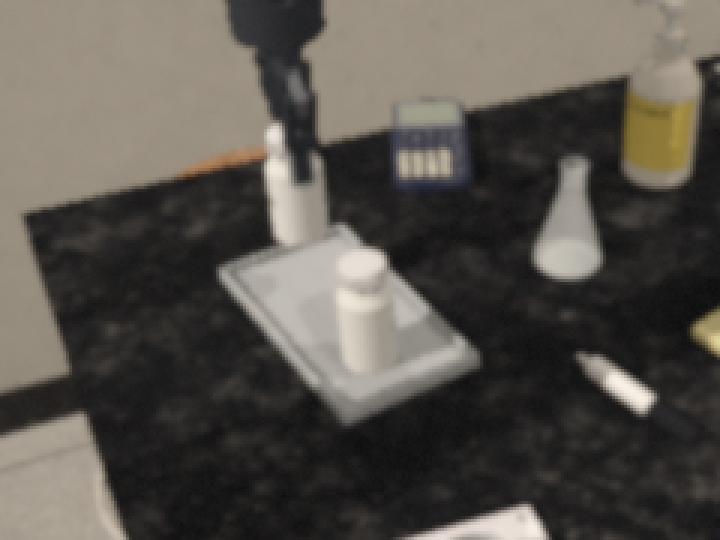

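The side view shows A lifted clear and upright. The wrist force is about 1.2 N (0.12 kg), so A is the light one. I'll set it back gently.

>>> {"method": "arm_command", "body": {"rows": [[[40, 0, 0, -0.15, 0], [40, 0, 0, -0.2, 0], [40, 0, 0, -0.2, 0], [40, 0, 0, -0.15, 0], [40, 0, 0, -0.1, 0], [40, 0, 0, -0.06, 0], [40, 0, 0, -0.05, 0], [40, 0, 0, -0.04, 0], [40, 0, 0, -0.01, 0], [40, 0, 0, 0, 0]]]}}

```text
t: 11.65
eef_pos: [0.5031, 0.2614, 0.0427]
tool_rot: [-0.0, 0.999, -0.048, 0.0]
contact_force: [0.1, 0.3, -0.6]
gripper_width: 0.518
grasp_force: 46.3
```

>>> {"method": "arm_command", "body": {"rows": [[[40, 0, 0, -0.02, 0], [40, 0, 0, -0.02, 0], [40, 0, 0, 0, 0], [75, 0, 0, 0, 0], [85, 0, 0, 0, 0], [85, 0, 0, 0, 0], [85, 0, 0, 0, 0], [85, 0, 0, 0, 0], [85, 0, 0, 0, 0], [85, 0, 0, 0, 0]]]}}

```text
t: 12.9
eef_pos: [0.503, 0.2614, 0.0402]
tool_rot: [0.0, 0.999, -0.049, -0.0]
contact_force: [0.0, -0.4, -0.3]
gripper_width: 0.992
grasp_force: 0.0
```

>>> {"method": "arm_command", "body": {"rows": [[[85, 0, 0, 0.2, 0], [85, 0, 0, 0.5, 0], [85, 0, 0, 0.8, 0], [85, 0, 0, 0.8, 0], [85, 0, 0, 0.6, 0], [85, 0, 0, 0, 0], [85, 0, -0.5, 0, 0], [85, 0, -0.8, 0, 0], [85, 0, -0.5, 0, 0], [85, 0, 0, 0, 0]]]}}

```text
t: 14.15
eef_pos: [0.5026, 0.1501, 0.2136]
tool_rot: [0.001, 0.999, -0.051, -0.001]
contact_force: [0.4, 0.4, -0.3]
gripper_width: 0.998
grasp_force: 0.0
```

```bash
python3 - <<'E'
from h import *
p=cams.camera_params("wrist");im=cams.read_camera("wrist");cv2.imwrite("pics/w5.png",im[:,:,::-1])
o=get_obs();print(o["eef_pos"],o["contact_force"])
print(proj(p,[[.503,.262,.104],[.514,.137,.104],[.486,-.136,.044],[.486,-.136,.006]]))
E
```

```text
[0.5026174  0.15238812 0.21377239] [ 0.4571639  -0.12252681 -0.30661268]
[[157.77223457 210.78627536]
 [288.63813803 186.11627354]
 [525.65482106 176.01728286]
 [502.74177715 170.52344231]]
```

View pics/w5.png

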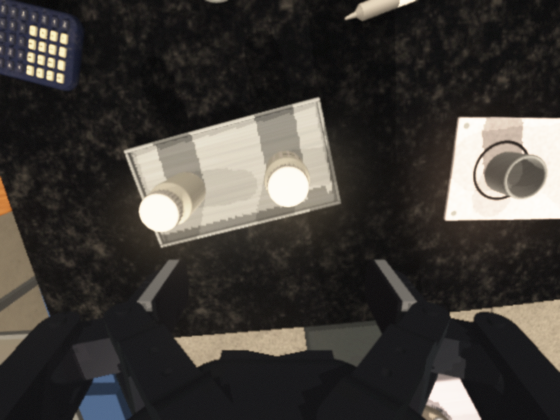

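Bottle A stands upright, its cap at (160,212). Cap B at (288,187) matches the prediction. Now I'll grip B.

>>> {"method": "arm_command", "body": {"rows": [[[85, 0.1, -0.13, 0, 0], [85, 0.09, -0.13, 0, 0], [85, 0, 0, 0, 0], [85, 0, 0, -0.6, 0], [85, 0, 0, -0.8, 0], [85, 0, 0, -0.8, 0], [85, 0, 0, -0.5, 0], [85, 0, 0, -0.19, 0], [85, 0, 0, 0, 0], [85, 0, 0, 0, 0]]], "newtons": 60}}

```text
t: 15.45
eef_pos: [0.5155, 0.1383, 0.0421]
tool_rot: [-0.0, 0.999, -0.049, 0.001]
contact_force: [-0.8, -0.6, -0.2]
gripper_width: 0.993
grasp_force: 0.0
```

>>> {"method": "arm_command", "body": {"rows": [[[60, 0, 0, 0, 0], [50, 0, 0, 0, 0], [40, 0, 0, 0, 0], [40, 0, 0, 0, 0], [40, 0, 0, 0, 0], [40, 0, 0, 0, 0], [40, 0, 0, 0, 0], [40, 0, 0, 0, 0], [40, 0, 0, 0, 0], [40, 0, 0, 0, 0]]], "newtons": 60}}

```text
t: 16.7
eef_pos: [0.5149, 0.138, 0.0418]
tool_rot: [-0.0, 0.999, -0.049, 0.001]
contact_force: [-1.2, -0.4, 7.9]
gripper_width: 0.515
grasp_force: 60.5
```

>>> {"method": "arm_command", "body": {"rows": [[[40, 0, 0, 0.1, 0], [40, 0, 0, 0.2, 0], [40, 0, 0, 0.25, 0], [40, 0, 0, 0.25, 0], [40, 0, 0, 0.2, 0], [40, 0, 0, 0, 0], [40, 0, 0, 0, 0], [40, 0, 0, 0, 0], [40, 0, 0, 0, 0], [40, 0, 0, 0, 0]]]}}

```text
t: 17.95
eef_pos: [0.5143, 0.1378, 0.1005]
tool_rot: [0.0, 0.999, -0.048, -0.0]
contact_force: [-0.0, -0.8, -3.8]
gripper_width: 0.52
grasp_force: 61.9
```

B is the heavy one (about 4 N). I'll raise it and carry it to the double ring.

>>> {"method": "arm_command", "body": {"rows": [[[40, 0, 0, 0.25, 0], [40, 0, 0, 0.3, 0], [40, 0, -0.2, 0.23, 0], [40, -0.05, -0.4, 0, 0], [40, -0.05, -0.45, 0, 0], [40, -0.05, -0.45, 0, 0], [40, -0.05, -0.45, 0, 0], [40, -0.05, -0.45, 0, 0], [40, -0.05, -0.45, 0, 0], [40, -0.05, -0.45, 0, 0]]]}}

```text
t: 19.2
eef_pos: [0.493, -0.0621, 0.1484]
tool_rot: [0.0, 0.999, -0.049, 0.0]
contact_force: [0.2, -0.1, -5.0]
gripper_width: 0.517
grasp_force: 62.2
```

>>> {"method": "arm_command", "body": {"rows": [[[40, -0.05, -0.5, 0, 0], [40, -0.05, -0.5, 0, 0], [40, -0.05, -0.5, 0, 0], [40, -0.05, -0.5, 0, 0], [40, -0.05, -0.5, 0, 0], [40, -0.05, -0.45, 0, 0], [40, -0.05, -0.35, 0, 0], [40, 0, -0.23, 0, 0], [40, 0, 0, 0, 0], [40, 0, 0, 0, 0]]]}}

```text
t: 20.45
eef_pos: [0.4726, -0.271, 0.1477]
tool_rot: [-0.0, 0.999, -0.048, -0.0]
contact_force: [0.1, -0.6, -3.9]
gripper_width: 0.513
grasp_force: 62.2
```

```bash
python3 - <<'E'
from h import *
a=cams.read_camera("side");b=cams.read_camera("scene")
g=lambda i,x,y,w,h:cv2.resize(i[y:y+h,x:x+w,::-1],(400,600),interpolation=3)
cv2.imwrite("pics/f6.png",np.hstack([g(a,160,120,190,285),g(b,230,90,190,230)]))
o=get_obs();print(o["eef_pos"],o["contact_force"],np.abs(o["joint_vel"]).max())
E
```

```text
[ 0.47268155 -0.2708232   0.14763054] [-0.29028548 -0.22409212 -4.32475878] 0.003400449562240628
```

View pics/f6.png

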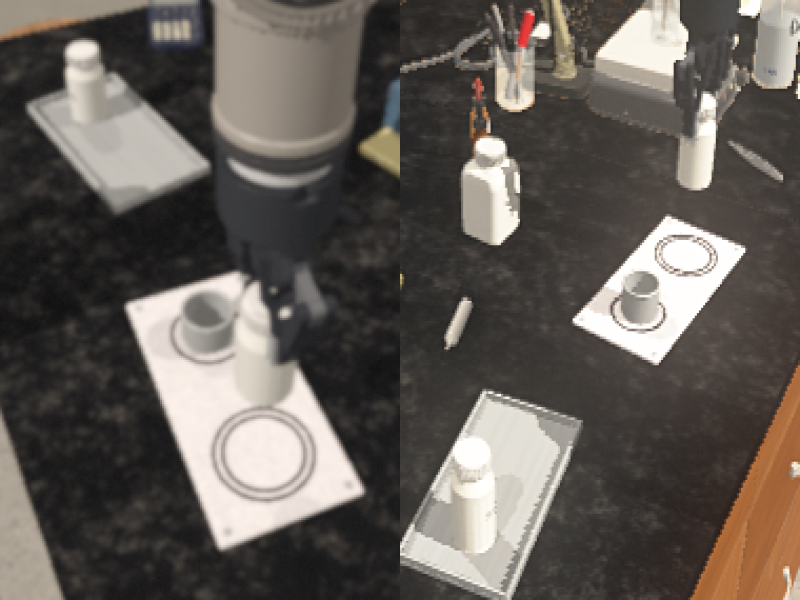

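The final view shows bottle B held upright over the double ring. The pot stands on the single ring and A stands in the tray. I'll hand in.

```bash
python3 -c "
from station import job
print(job.hand_in())"
```

```text
the job is handed in; nothing more can be done
None
```

I handed the job in at about 20.6 s with the heavier bottle, the right-hand one (about 4 N against 1.2 N), held still and upright roughly 10 cm above the double ring, the pot released on the single ring, and the lighter bottle standing in the tray; no verdict was returned.

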